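Plug the measuring cartridge into the analyser's reader dock with its ejector levers

ROBOT

A 6-joint arm with a two-finger parallel gripper is mounted at the origin on the work surface. World frame = base frame: x ahead of the robot, y to its left, z up, the work surface at z = 0. Lengths are in m, angles in rad, forces in N, time in s.
With the tool pointing down it reaches from about 0.35 to 0.85 m from the base axis. Payload 8.1 kg.
Tool frame: the origin (TCP) lies at the very end of the fingers, on their centre line; the grasp point (between the pads) lies 19 mm behind it; x points along the fingers, y is the direction in which the jaws open and shut, and the axes are right-handed (so a half turn about x gives the same grasp; the last joint's range is limited). The gripper opens to 93 mm and grips with 3 to 60 N. Pads are 15 mm wide; open, the fingers measure 128 mm over their backs; the gripper's body (75 mm by 188 mm) begins 65 mm behind the grasp point.
Start: joints at [1.104, 0.13, 1.488, -0, 1.523, -0.085], TCP at [0.224, 0.557, 0.219] pointing down, gripper open.
Joint ranges: [-2.96, 2.96], [-0.89, 2.26], [0.02, 2.5], [-1.34, 4.48], [0, 2.73], [-2.66, 2.66]. Speed limits (rad/s): [2.39, 2.39, 2.79, 3.14, 3.14, 3.14].

INTERFACE

Orientations are given as a rotation vector (axis times angle).
In Python, from plant import * gives the robot as it stands. The module is installed in compiled form; this text tells all that it offers.
- The arm moves only by the tool apply_moves, never from a script. Its argument "series" is a list of rows, each an object with "jaw": the gripper's target within -1 to 1 (shut at 1, half-way at 0, fully open at -1); "linear": the shift along the tool's x, y, z normalised to -1 to 1, where 1 is 0.6 m, a list of three; "roll": the turn about the tool's x normalised to -1 to 1, where 1 is 30 degrees. A call has 1 to 20 rows; each row is the pose to reach, as a shift and turn from the pose measured when the call began, along the tool's axes at that moment; what a row does not reach only later rows make up. A row lasts 1/8 s, in which the tool goes at most 62.5 mm and 10.7 degrees, less where a joint would pass 70% of its speed; a pose out of reach is approached as far as the arm can. A call with a number of a shift or a turn outside -1 to 1 is refused whole. A call with a gripper value outside its range is refused whole. The fingers move at their own pace and stop on an object; "force" is the grip in N (left out, the last holds). Time passes only in rows, so rows that repeat a pose let the fingers close. It gives the time, the measured TCP pose, the force and the opening at its end, in the units of the state.
- read_state(): the state, without advancing time (a new reading comes with each control period).
- read_camera(name): name is "scene" or "top"; returns a dict with "pixels" (400x640x3 uint8, blue, green, red), "intrinsics" (3x3 intrinsics, pixels), "rvec" (rotation vector, rad) and "tvec" (3), from world to camera coordinates, as OpenCV has them. Camera axes: x right, y down, z forward; pixel columns grow to the right and rows downward; lengths in m; the calibration is good to about 2 mm. A picture is of the moment at which its call begins. There is no depth.
- close_job(): hands the job in, once; it reports no verdict.
The state is a dict: "t": time; "q": joint angles; "dq": joint speeds; "joint_torque": joint torques, N m; "tool_pos": TCP position; "orientation": TCP orientation; "force": force on the tool from outside, world axes, zero at the start; "wrist_torque": the same for the moment, N m; "opening": finger opening in m.
Only numpy, scipy, OpenCV 4.12 (cv2) and the standard library are available. Lean on these libraries where they do the work, as an engineer would, in place of code of your own. Each camera call takes 0.05 s, during which the arm holds its last target. There are 200 camera calls.

TASK

Take the measuring cartridge from its stand, set it upright into the slot of the reader dock without forcing it, and let go so that it stands loose on the sprung contacts. Then swing the dock's two ejector levers inward, one after the other, fully home against their stops, so that the levers and not your hand press the cartridge down into its seat. Be gentle: forcing the levers past their stops or pressing hard on the cartridge breaks them, and leave the other things on the bench where they are.

Things in the scene. Friction and masses are not known exactly. Their poses are not given: they have to be found in the camera images.
- cartridge: Loose grey cartridge, 0.18-0.35 kg, an upside-down T: foot 20 mm thick (its x) x 100 long (y) x 36 high, on it, centred, a 20 x 70 mm upper part reaching 95 mm above the underside. The foot's end steps are the shoulders the levers press. Same after a half turn. Origin: centre of underside, z up. Grip it across the 20 mm, on the upper part, from above.
- stand: Fixed grey block 75 x 140 x 18 mm with a loose pocket 24 x 104 mm, 12 mm deep (floor 6 mm above its underside), where the cartridge stands upright at the start, its y along the stand's y (within 0.03 rad and 1 mm). Origin: centre of its underside on the bench.
- dock: Fixed reader dock: white base 100 x 200 x 20 mm, on it a grey block 60 x 114 mm, top 52 mm above the bench, with an upright slot for the cartridge's foot. Origin: centre of underside, on the bench; its y runs along the slot, left lever at +y, right at -y. Set in loosely, the cartridge stands on two sprung contact plates, underside 31 mm above this origin; fully seated, about 26 mm.
- slot (a point): Centre of the slot's mouth, 52 mm above the bench on the dock's axis. The slot is 21.5 mm (dock x) by 102.5 mm (dock y), its edge chamfered by 2 mm; the loosely set cartridge reaches 21 mm into it.
- lever_left (a joint): Angle (rad) of the steel lever at the dock's +y end. 0 = home on a hard stop; grows as the handle swings out (dock +y) to 1.05; starts 0.83-0.95. The handles are bent by use: at home they stand up to 0.12 rad off upright, so feel for the stop. The inward nose is clear of the slot above 0.8; then it presses the shoulder 5 mm down. Friction holds it: 6-13 N at the roller move it. Keep the push below 25 N.
- lever_right (a joint): The same for the mirror-image lever at the dock's -y end: 0 = home on its own hard stop, growing as the handle swings outward (dock -y).
- tip_left (a point): Centre of the free-turning cross roller (12 mm in diameter, 28 mm long along dock x) that ends the left lever's handle, a bar 14 x 8 mm; 80 mm from the pivot axis. About 142 mm above the bench when home. It can be pushed inward from its outer side.
- tip_right (a point): The same on the right lever.
- pivot_left (a point): Middle of the left lever's pivot axis, which runs along dock x; at dock y +72 mm, 62 mm above the bench.
- pivot_right (a point): The same for the right lever, at dock y -72 mm.
- contact_left (a joint): How far (m) the sprung contact plate under the cartridge's end at dock +y is pressed down: 0 at rest, about 0.005 with the cartridge seated, 0.0065 at most. Each plate starts to give at 5 N and pushes back with 12 N when seated.
- contact_right (a joint): The same for the plate at the dock's -y end.
- rack_blue: Bystander, loose: blue tube rack 66 x 176 x 60 mm, full of red-capped tubes (96 mm high in all). Leave it where it is. Origin: centre of its underside.
- rack_white: Bystander, loose: white tube rack 66 x 132 x 60 mm with some blue-capped tubes. Leave it where it is. Origin: centre of its underside.
- bottle: Bystander, loose: white bottle with blue cap, 48 mm wide, 110 mm high. Leave it where it is. Origin: centre of its underside.
- jar: Bystander, loose: amber jar with white cap, 56 mm wide, 60 mm high. Leave it where it is. Origin: centre of its underside.
- cup: Bystander, loose: clear cup, 70 mm wide, 80 mm high. Leave it where it is. Origin: centre of its underside.
- pen: Bystander, loose: black marker pen lying down, 120 mm long, 12 mm thick. Leave it where it is. Origin: centre of its underside.
Mind the look-alikes: they are no part of the job. Leave any yellow look-alike of the cartridge alone.

How it is judged:
On the way, in this order (a step that is already met when the one before it is completed fails the run):
1. the cartridge stands loose and upright in the dock's slot on the contacts, let go, both levers still open (horizontal distance between cartridge and dock below 0.006 m and angle between the y axis of cartridge and the y axis of dock, either way round below 0.06 rad and z of cartridge in the frame of dock between 0.028 and 0.035 m and angle between cartridge's own z axis and vertical below 0.12 rad and contact force between the fingers and cartridge below 0.1 N and value of joint each of lever_left, lever_right above 0.5 rad), for 0.2 s.
2. one lever is home and its end of the cartridge is pressed down, the other still to do (((value of joint lever_left below 0.04 rad and value of joint contact_left above 0.003 m and value of joint lever_right above 0.2 rad) or (value of joint lever_right below 0.04 rad and value of joint contact_right above 0.003 m and value of joint lever_left above 0.2 rad))), for 0.1 s.
At the end, for the whole second after the job is handed in: The cartridge is seated in the dock's slot (underside 23.5 to 27.5 mm above the dock's origin, both contact plates more than 3.5 mm down, within 6 mm and 0.06 rad of the slot, tilted under 0.05 rad, at rest) and both levers are home (under 0.04 rad) (horizontal distance between cartridge and dock below 0.006 m and angle between the y axis of cartridge and the y axis of dock, either way round below 0.06 rad and z of cartridge in the frame of dock between 0.0235 and 0.0275 m and angle between cartridge's own z axis and vertical below 0.05 rad and value of joint each of lever_left, lever_right below 0.04 rad and value of joint each of contact_left, contact_right above 0.0035 m and linear speed of cartridge below 0.02 m/s); the robot touches nothing.
It fails at once if a lever pushed with more than 25 N (contact force between the fingers and lever_left above 25 N or contact force between the fingers and lever_right above 25 N).
It fails at once if the cartridge forced against the dock with more than 40 N while both levers are open (value of joint each of lever_left, lever_right above 0.5 rad and contact force between cartridge and dock above 40 N).
It fails at once if the contacts pressed down more than 3 mm while the fingers are on the cartridge (contact force between the fingers and cartridge above 1 N and value of joint any of contact_left, contact_right above 0.003 m).
It fails at once if a bystander moved more than 30 mm (distance of any of rack_blue, rack_white, bottle, jar, cup, pen from where it was at the start of the episode above 0.03 m).
It also fails if it takes over 72 s, if anything falls off the work surface, if the arm or the gripper's body presses on something with over 40 N, if the wrist force passes 120 N, or if a joint passes its speed limit or range.

## Working session

There is one attempt and no reset: what is moved stays moved. The work goes in short steps, Python scripts to look and compute and a tool call to move; the robot and the scene stay as the last step left them, time stands still between calls to the robot, and variables do not carry over. Pictures are saved under pics/ and viewed, about 8 in all and at most 12, crops included, and the job is handed in when it is done.

Besides the shell and the picture viewer there is one more tool, called after "Emit:" as name(argument=value, ...), one argument or row to a line, values as JSON. apply_moves: Moves the arm, as the interface text tells. Its arguments: {"type":"object","properties":{"series":{"type":"array"},"force":{"type":"number"}},"required":["series"]}

```bash
mkdir -p pics; cat > h.py <<'E'
from plant import *
import numpy as np, cv2
from scipy.spatial.transform import Rotation as R
def cam(n):
    c=read_camera(n); c['R']=cv2.Rodrigues(np.array(c['rvec'],float))[0]; c['t']=np.array(c['tvec'],float).ravel(); c['K']=np.array(c['intrinsics'],float); return c
def ray(c,u,v):
    d=c['R'].T@np.linalg.inv(c['K'])@np.array([u,v,1.]); return -c['R'].T@c['t'],d
def onz(c,u,v,z):
    o,d=ray(c,u,v); return o+d*(z-o[2])/d[2]
def proj(c,P):
    p=c['K']@(c['R']@np.array(P,float)+c['t']); return p[:2]/p[2]
def tri(c1,p1,c2,p2):
    A=[];b=[]
    for c,p in((c1,p1),(c2,p2)):
        o,d=ray(c,*p); d/=np.linalg.norm(d); M=np.eye(3)-np.outer(d,d); A.append(M); b.append(M@o)
    return np.linalg.lstsq(np.vstack(A),np.hstack(b),rcond=None)[0]
E
python3 - <<'E'
from h import *
for n in('scene','top'):
    c=cam(n); cv2.imwrite(f'pics/{n}0.png',c['pixels']); print(n,c['K'].tolist(),-c['R'].T@c['t'],c['R'].tolist())
s=read_state(); print(s['tool_pos'],s['orientation'],R.from_rotvec(s['orientation']).as_matrix().round(3).tolist(),s['opening'],s['t'],s['force'])
E
```

```text
scene [[457.4481492100067, 0.0, 321.5798562898558], [0.0, 457.4481492100067, 201.80575903305717], [0.0, 0.0, 1.0]] [ 1.21482179 -0.12877879  1.11868259] [[0.17784208997807038, 0.9840044372098687, 0.010366223204298863], [0.8205258332550726, -0.1424643827126041, -0.5535713654258009], [-0.5432398623014523, 0.10695404251175386, -0.8327372243373614]]
top [[364.60370008160595, 0.0, 311.6775373073467], [0.0, 364.60370008160595, 198.65453546540337], [0.0, 0.0, 1.0]] [0.34052465 0.01865898 1.26647996] [[0.022733710239147054, -0.9997414552143331, 0.00044849157202478396], [-0.982067957054463, -0.022415796952095834, -0.1871899029698874], [0.18715155929255828, 0.003815071811916926, -0.9823236427376846]]
[0.22331264 0.55634318 0.21770481] [ 0.29833114  1.55040369 -0.30081264] [[-0.001, 0.373, 0.928], [-0.001, 0.928, -0.373], [-1.0, -0.002, -0.0]] 0.09314647776999846 0.1 [0.99279102 0.57347551 0.32522544]
```

View pics/scene0.png

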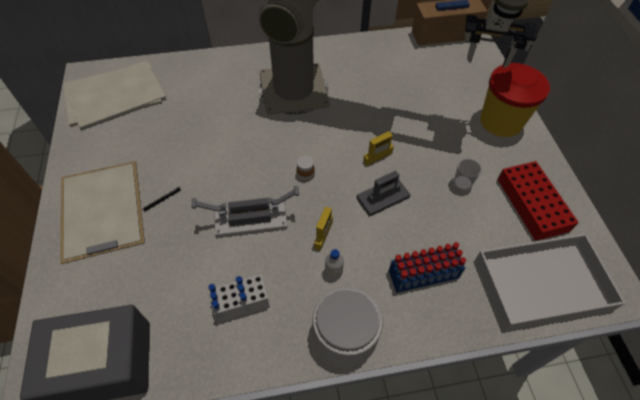

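View pics/top0.png

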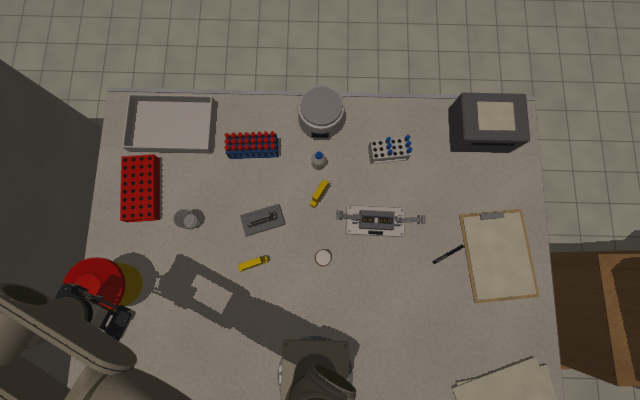

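Both pictures agree. The grey cartridge is in its stand at scene (386,185) and top (263,218). The yellow look-alikes are at scene (379,148) and (323,227), top (254,263) and (319,193), and I will leave those alone. The dock is at scene (250,213) and top (376,220). I choose the grey one and check it in one close crop.

```bash
python3 - <<'E'
from h import *
a=cv2.imread('pics/scene0.png');b=cv2.imread('pics/top0.png')
def crop(im,x,y,w,h,s): return cv2.resize(im[y:y+h,x:x+w],(400,280) if 0 else (w*s,h*s),interpolation=cv2.INTER_CUBIC)
# scene stand x350..416(66) y165..215 ; scale 6
t1=crop(a,350,165,66,50,6); t2=crop(b,235,197,66,50,6)
t3=crop(a,187,180,132,60,6); 
m1=np.hstack([t1,t2]); m=np.vstack([m1,crop(a,187,180,132,60,6)[:,:792],])
m=np.clip(m.astype(float)*1.6,0,255).astype(np.uint8)
cv2.imwrite('pics/m1.png',m[:660,:792]);print(m.shape)
m=np.clip(crop(b,330,195,100,50,8).astype(float)*1.6,0,255).astype(np.uint8); cv2.imwrite('pics/m2.png',m)
E
```

```text
(660, 792, 3)
```

View pics/m1.png

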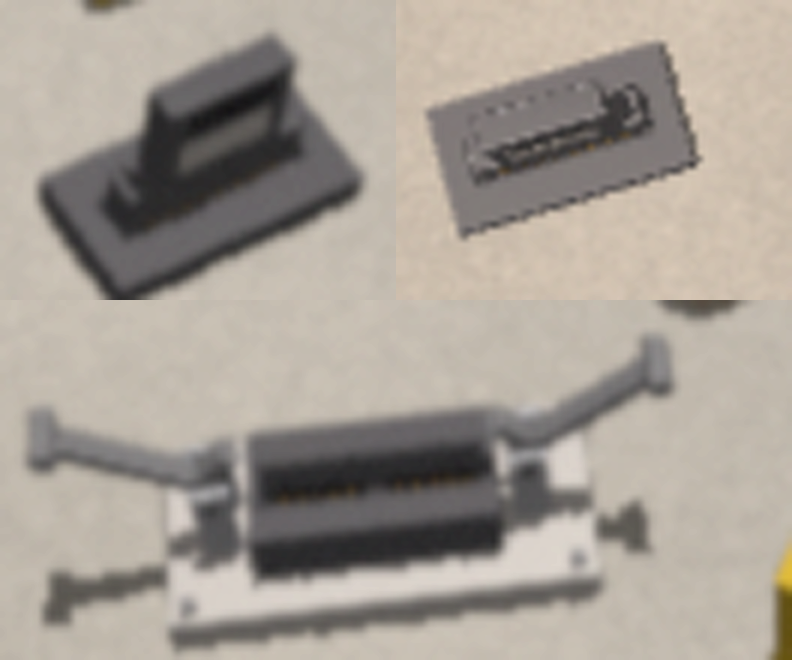

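View pics/m2.png

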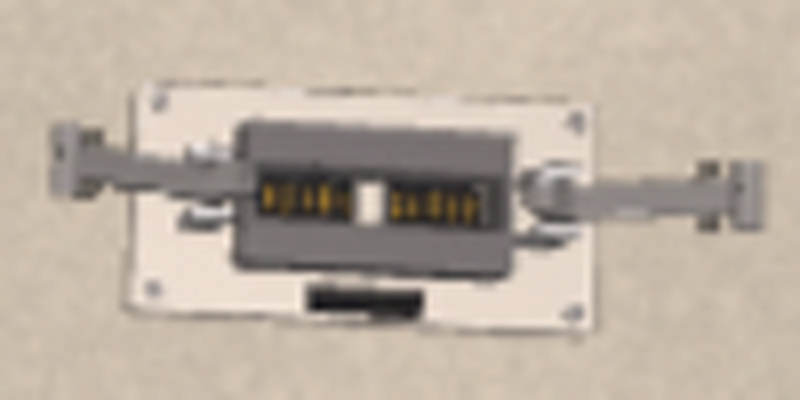

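The crop confirms a grey upside-down T standing in the stand pocket. The dock is empty with both levers open, rollers at top px ≈(338,216) and (423,219). Next I fit the poses from corner points in both views.

```bash
cat > fit.py <<'E'
from h import *
from scipy.optimize import least_squares
def px(x0,y0,s,U,V): return np.array([x0+(U+.5)/s-.5,y0+(V+.5)/s-.5])
def refine(im,p):
    g=cv2.cvtColor(im,cv2.COLOR_BGR2GRAY); q=np.array([[p]],np.float32)
    r=cv2.cornerSubPix(g,q.copy(),(2,2),(-1,-1),(3,50,.01))[0,0]
    return r if np.linalg.norm(r-p)<1.2 else np.array(p)
def fit(obs,p0):  # obs: (cam,pixel,local xyz)
    def f(p):
        c,s=np.cos(p[2]),np.sin(p[2]); o=[]
        for cm,q,l in obs: o+=list(proj(cm,[p[0]+c*l[0]-s*l[1],p[1]+s*l[0]+c*l[1],l[2]])-q)
        return np.array(o)
    r=least_squares(f,p0,loss='soft_l1',f_scale=.4); return r.x,f(r.x).reshape(-1,2).round(2).tolist()
E
python3 - <<'E'
from fit import *
t=cam('top');s=cam('scene')
def rect(c,org,pts,hx,hy,z,ref=True):
    # pts order: TL,TR,BR,BL as seen in the TOP view: +x+y, +x-y, -x-y, -x+y
    loc=[(hx,hy,z),(hx,-hy,z),(-hx,-hy,z),(-hx,hy,z)]
    o=[]
    for p,l in zip(pts,loc):
        if p is None: continue
        q=px(*org,*p); o.append((c,refine(c['pixels'],q) if ref else q,l))
    return o
T2=(330,195,8);S2=(187,180,6)
for ref in(False,True):
    print('ref',ref)
    st=rect(t,(235,197,6),[(34,107),(267,42),(302,163),(66,236)],.0375,.07,.018,ref)
    ss=rect(s,(350,165,6),[None,None,None,None],.0375,.07,.018,ref)
    # scene: camera looks toward -x: image left = -y, near = +x
    ss=rect(s,(350,165,6),[(360,182),(118,292),(40,185),None],.0375,.07,.018,ref)
    b=rect(t,T2,[(140,82),(592,102),(592,330),(128,308)],.05,.1,.02,ref)
    k=rect(t,T2,[(238,120),(515,132),(510,277),(233,268)],.03,.057,.052,ref)
    sb=rect(s,S2,[(602,276),(172,328),None,None],.05,.1,.02,ref)
    sk=rect(s,S2,[(500,187),None,(248,136),(490,108)],.03,.057,.052,ref)
    for n,o,p0 in(('stand top',st,(.4,.2,.2)),('stand scene',ss,(.4,.2,.2)),('stand both',st+ss,(.4,.2,.2)),('base top',b,(.4,-.15,0)),('blk top',k,(.4,-.15,0)),('dock top',b+k,(.4,-.15,0)),('dock scene',sb+sk,(.4,-.15,0)),('dock all',b+k+sb+sk,(.4,-.15,0))):
        x,r=fit(o,p0); print(n,x.round(4),r)
print(tri(t,px(*T2,63,160),s,px(*S2,655,65)),tri(t,px(*T2,748,195),s,px(*S2,40,138)))
E
```

```text
ref False
stand top [0.5019 0.1914 0.3114] [[-0.14, 0.32], [0.05, -0.2], [0.08, 0.22], [0.0, -0.35]]
stand scene [0.5035 0.1934 0.3221] [[0.33, -0.09], [0.07, 0.82], [-0.55, -0.5]]
stand both [0.5025 0.1923 0.3163] [[-0.43, 0.26], [-0.29, -0.44], [-0.17, -0.07], [-0.19, -0.44], [-0.08, -0.18], [-0.51, 0.51], [-0.98, -0.85]]
base top [ 0.5078 -0.1956 -0.0245] [[-0.84, -0.34], [0.36, -0.15], [0.36, 0.22], [-0.2, 0.2]]
blk top [ 0.506  -0.1948 -0.0217] [[0.13, 0.27], [-0.65, 0.26], [-0.07, -0.11], [0.4, -0.5]]
dock top [ 0.5069 -0.1951 -0.0236] [[-0.97, -0.07], [0.23, 0.07], [0.26, 0.45], [-0.31, 0.48], [0.24, -0.02], [-0.55, 0.03], [-0.0, -0.34], [0.48, -0.8]]
dock scene [ 0.5065 -0.1945 -0.0305] [[0.29, -0.13], [-0.55, 0.09], [0.3, 4.44], [-0.35, -0.22], [0.12, -0.31]]
dock all [ 0.5067 -0.1948 -0.0263] [[-1.02, -0.1], [0.19, 0.19], [0.13, 0.57], [-0.44, 0.44], [0.18, -0.02], [-0.62, 0.12], [-0.12, -0.26], [0.36, -0.8], [0.25, -0.19], [-0.59, 0.3], [0.22, 4.44], [-0.51, -0.06], [-0.04, -0.3]]
ref True
stand top [0.5009 0.1919 0.322 ] [[0.47, 0.23], [-0.26, -0.02], [-0.38, 0.16], [0.22
[... 286 characters left out ...]
2, -0.16], [0.26, 0.2], [-0.22, 0.47]]
blk top [ 0.5053 -0.1946 -0.0262] [[0.08, 0.02], [-0.75, 0.2], [-0.04, -0.04], [0.51, -0.16]]
dock top [ 0.5064 -0.195  -0.0257] [[-0.98, 0.01], [0.23, 0.27], [0.2, 0.65], [-0.32, 1.37], [0.19, -0.3], [-0.65, -0.14], [0.07, -0.37], [0.63, -0.48]]
dock scene [ 0.5063 -0.1948 -0.0346] [[0.05, -0.07], [0.11, -0.55], [0.15, 4.47], [-1.08, 0.26], [0.07, -0.29]]
dock all [ 0.5064 -0.195  -0.0294] [[-0.94, -0.1], [0.26, 0.37], [0.12, 0.75], [-0.39, 1.25], [0.2, -0.36], [-0.63, -0.08], [0.02, -0.32], [0.58, -0.55], [0.06, -0.2], [0.15, -0.35], [0.14, 4.41], [-1.19, 0.4], [-0.05, -0.33]]
[ 0.51046525 -0.06083082  0.11238133] [ 0.50274634 -0.33300917  0.11218035]
```

Emit:
apply_moves(
  series=[
    {"jaw": -1,"linear": [0,-0.08,0.13],"roll": 0.2},
    {"jaw": -1,"linear": [0,-0.14,0.23],"roll": 0.4},
    {"jaw": -1,"linear": [0,-0.2,0.33],"roll": 0.6},
    {"jaw": -1,"linear": [0,-0.26,0.43],"roll": 0.8},
    {"jaw": -1,"linear": [0.04,-0.32,0.53],"roll": 1},
    {"jaw": -1,"linear": [0.08,-0.37,0.62],"roll": 1},
    {"jaw": -1,"linear": [0.11,-0.39,0.658],"roll": 1},
    {"jaw": -1,"linear": [0.11,-0.39,0.658],"roll": 1},
    {"jaw": -1,"linear": [0.11,-0.39,0.658],"roll": 1},
    {"jaw": -1,"linear": [0.11,-0.39,0.658],"roll": 1},
  ],
  force=15,
)

```text
t: 1.45
tool_pos: [0.5023, 0.1927, 0.1524]
orientation: [0.706, 1.453, -0.708]
force: [-0.5, 0.4, -0.2]
opening: 0.0929
```

```bash
cat >> h.py <<'E'
def go(x,y,z,yaw):
    s=read_state(); M=R.from_rotvec(s['orientation']).as_matrix(); p=np.array(s['tool_pos'])
    a=np.arctan2(M[1,1],M[0,1]); d=(a-yaw+np.pi/2)%np.pi-np.pi/2
    print('t',round(s['t'],2),'pos',p.round(4),'yaw',round(a,4),'tilt',M[:2,0].round(4),'F',np.round(s['force'],2),'T',np.round(s['wrist_torque'],2),'open',round(s['opening'],4))
    print('linear',(M.T@(np.array([x,y,z])-p)/.6).round(4),'roll',round(np.degrees(d)/30,4)); return M,p
E
python3 -c "
from h import *
go(.502,.1925,.15,.32)"
```

```text
t 1.45 pos [0.5023 0.1927 0.1524] yaw 0.6652 tilt [-0.0008 -0.0006] F [-0.47  0.35 -0.21] T [-0.05  0.01  0.02] open 0.0929
linear [ 0.004  -0.0005 -0.0001] roll 0.6593
```

Emit:
apply_moves(
  series=[
    {"jaw": -1,"linear": [0,0,0],"roll": 0.33},
    {"jaw": -1,"linear": [0,0,0],"roll": 0.66},
    {"jaw": -1,"linear": [0,0,0],"roll": 0.66},
    {"jaw": -1,"linear": [0.05,0,0],"roll": 0.66},
    {"jaw": -1,"linear": [0.1,0,0],"roll": 0.66},
    {"jaw": -1,"linear": [0.14,0,0],"roll": 0.66},
    {"jaw": -1,"linear": [0.157,0,0],"roll": 0.66},
    {"jaw": -1,"linear": [0.157,0,0],"roll": 0.66},
  ],
)

```text
t: 2.45
tool_pos: [0.5017, 0.1929, 0.0581]
orientation: [0.968, 1.345, -0.97]
force: [0.2, -0.5, 0.8]
opening: 0.0931
```

```bash
python3 -c "
from h import *
go(.502,.1925,.058,.32)
for n in('scene','top'): cv2.imwrite('pics/%s1.png'%n,cam(n)['pixels'])
a=cv2.imread('pics/scene1.png')[110:240,330:450];b=cv2.imread('pics/top1.png')[180:310,200:320]
cv2.imwrite('pics/m3.png',np.clip(cv2.resize(np.hstack([a,b]),None,fx=3.3,fy=3.3,interpolation=2)*1.5,0,255))"
```

```text
t 2.45 pos [0.5017 0.1929 0.0581] yaw 0.3221 tilt [-0.0015 -0.0008] F [ 0.15 -0.5   0.83] T [-0.04  0.05 -0.04] open 0.0931
linear [0.0001 0.0002 0.0008] roll 0.0041[ WARN:0@0.584] global loadsave.cpp:1063 imwrite_ Unsupported depth image for selected encoder is fallbacked to CV_8U.
```

View pics/m3.png

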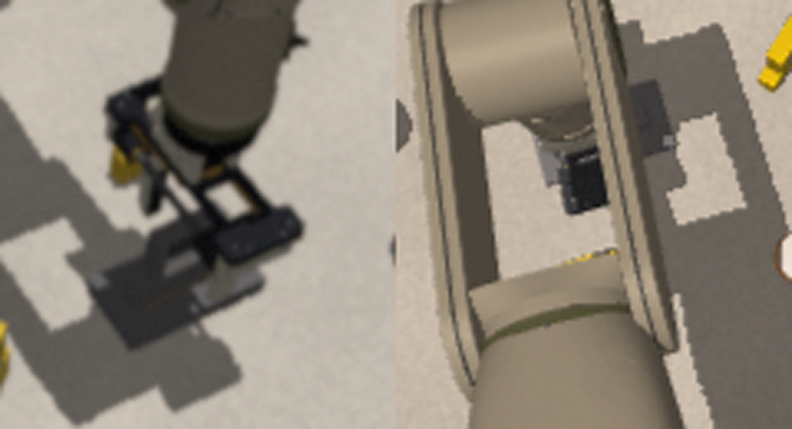

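The fingers straddle the cartridge over the stand: scene crop ≈(190,240), top crop ≈(590,180). Closing.

Emit:
apply_moves(
  series=[
    {"jaw": 0,"linear": [0,0,0],"roll": 0},
    {"jaw": 0.3,"linear": [0,0,0],"roll": 0},
    {"jaw": 0.6,"linear": [0,0,0],"roll": 0},
    {"jaw": 1,"linear": [0,0,0],"roll": 0},
    {"jaw": 1,"linear": [0,0,0],"roll": 0},
    {"jaw": 1,"linear": [0,0,0],"roll": 0},
    {"jaw": 1,"linear": [0,0,0],"roll": 0},
    {"jaw": 1,"linear": [0,0,0],"roll": 0},
  ],
  force=20,
)

```text
t: 3.55
tool_pos: [0.5029, 0.193, 0.0594]
orientation: [0.97, 1.343, -0.969]
force: [0.1, -0.0, 0.2]
opening: 0.0196
```

```bash
python3 -c "
from h import *
go(.502,.1925,.058,.32)"
```

```text
t 3.55 pos [0.5029 0.193  0.0594] yaw 0.321 tilt [ 0.0008 -0.0002] F [ 0.15 -0.01  0.17] T [-0.    0.12 -0.02] open 0.0196
linear [ 0.0024 -0.0017  0.0004] roll 0.002
```

Emit:
apply_moves(
  series=[
    {"jaw": 1,"linear": [-0.04,0,0],"roll": 0},
    {"jaw": 1,"linear": [-0.1,0,0],"roll": 0},
    {"jaw": 1,"linear": [-0.18,0,0],"roll": 0},
    {"jaw": 1,"linear": [-0.25,0,0],"roll": 0},
    {"jaw": 1,"linear": [-0.27,-0.02,0.06],"roll": 0.1},
    {"jaw": 1,"linear": [-0.27,-0.045,0.14],"roll": 0.2},
    {"jaw": 1,"linear": [-0.27,-0.075,0.23],"roll": 0.3},
    {"jaw": 1,"linear": [-0.27,-0.105,0.32],"roll": 0.4},
    {"jaw": 1,"linear": [-0.27,-0.13,0.41],"roll": 0.5},
    {"jaw": 1,"linear": [-0.27,-0.16,0.5],"roll": 0.6},
    {"jaw": 1,"linear": [-0.27,-0.185,0.58],"roll": 0.665},
    {"jaw": 1,"linear": [-0.27,-0.197,0.616],"roll": 0.665},
    {"jaw": 1,"linear": [-0.27,-0.197,0.616],"roll": 0.665},
    {"jaw": 1,"linear": [-0.27,-0.197,0.616],"roll": 0.665},
  ],
)

```text
t: 5.3
tool_pos: [0.507, -0.1943, 0.221]
orientation: [1.23, 1.197, -1.229]
force: [0.0, 1.7, -1.6]
opening: 0.0196
```

```bash
python3 -c "
from h import *
P=[]
for i in range(3):
    for n in('scene','top'): 
        c=cam(n); cv2.imwrite('pics/%s2.png'%n,c['pixels']); s=read_state(); P.append(list(s['tool_pos'])+list(s['force']))
P=np.array(P);print(P.mean(0).round(4),P.std(0).round(4))
go(.5065,-.195,.22,-.027)
a=cv2.imread('pics/scene2.png')[130:250,180:310]
b=cv2.imread('pics/top2.png')[160:280,320:450]
m=cv2.resize(np.hstack([a,b]),None,fx=3,fy=4.8,interpolation=2); m=cv2.resize(a,None,fx=6,fy=4.9,interpolation=2) if 0 else cv2.resize(np.hstack([a,b]),None,fx=3,fy=3,interpolation=2)
cv2.imwrite('pics/m4.png',np.clip(m*1.6,0,255).astype(np.uint8))"
```

```text
[ 0.5073 -0.194   0.2214 -0.1414  0.2549 -2.2267] [1.000e-04 1.000e-04 1.000e-04 5.799e-01 4.878e-01 3.698e-01]
t 5.6 pos [ 0.5074 -0.1942  0.2216] yaw -0.026 tilt [ 0.0009 -0.0002] F [-0.36  0.38 -2.67] T [-0.07  0.07 -0.  ] open 0.0199
linear [ 0.0026 -0.0015  0.0013] roll 0.0019
```

View pics/m4.png

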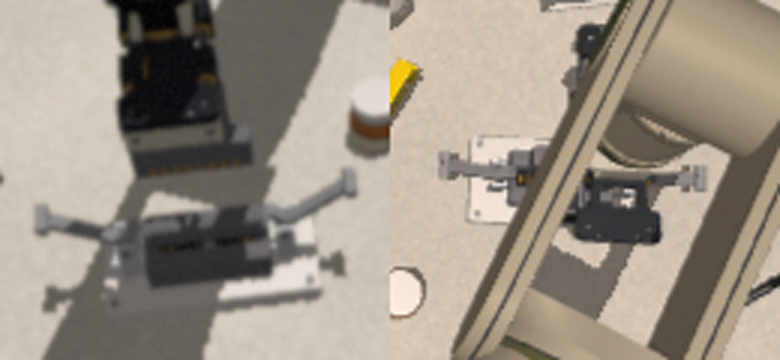

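The cartridge hangs upright above the slot, foot at scene crop (137..252,165), and it is near the dock centre. Next I check its y offset against the block with edge profiles.

```bash
cat > prof.py <<'E'
from h import *
from scipy.ndimage import map_coordinates
def prof(c,g,O,yaw,x,z,ys,zs=(0,)):
    cs,sn=np.cos(yaw),np.sin(yaw); o=0
    for dz in zs:
        q=np.array([proj(c,[O[0]+cs*x-sn*y,O[1]+sn*x+cs*y,z+dz]) for y in ys]); o=o+map_coordinates(g,[q[:,1],q[:,0]],order=1)
    return o/len(zs)
E
python3 - <<'E'
from prof import *
c=cam('scene'); g=cv2.cvtColor(c['pixels'],cv2.COLOR_BGR2GRAY).astype(float)
g0=cv2.cvtColor(cv2.imread('pics/scene0.png'),cv2.COLOR_BGR2GRAY).astype(float)
ys=np.arange(-.07,.0701,.002)
def edges(p,lab):
    k=np.abs(np.diff(p)); print(lab,p.round(0).astype(int).tolist()); 
    for h in(slice(0,25),slice(45,70)):
        w=k[h]**2; yy=(ys[:-1]+.001)[h]; i=w.argmax(); sl=slice(max(0,i-2),i+3); print('  edge',(w[sl]*yy[sl]).sum()/w[sl].sum())
edges(prof(c,g,(.5073,-.194),-.026,.01,.169,ys,(.008,.012,.016,.02,.024)),'foot')
edges(prof(c,g,(.5065,-.195),-.027,.03,.03,ys,(0,.004,.008,.012,.016)),'block now')
edges(prof(c,g0,(.5065,-.195),-.027,.03,.03,ys,(0,.004,.008,.012,.016)),'block0')
ys=np.arange(-.012,.0201,.002)
# upper part vertical extent of foot bottom near edge
zz=np.arange(-.01,.0121,.001)
for y in(-.04,-.02,0,.02,.04): print(y,[int(prof(c,g,(.5073,-.194),-.026,.01,.169+z,[y])[0]) for z in zz])
E
```

```text
foot [126, 126, 127, 126, 126, 126, 126, 127, 127, 126, 117, 95, 63, 40, 31, 29, 28, 29, 30, 31, 30, 30, 30, 31, 31, 30, 29, 30, 31, 31, 30, 30, 31, 32, 31, 30, 29, 30, 31, 31, 30, 29, 30, 31, 31, 30, 30, 30, 30, 31, 30, 30, 31, 31, 31, 30, 30, 29, 29, 30, 34, 43, 54, 59, 60, 61, 61, 62, 66, 74, 83]
  edge -0.04697566850090124
  edge 0.05225371022762025
block now [64, 65, 65, 65, 64, 61, 53, 42, 34, 30, 30, 30, 29, 29, 30, 29, 30, 30, 29, 29, 29, 29, 29, 29, 29, 29, 29, 30, 30, 30, 29, 29, 30, 29, 29, 29, 29, 30, 29, 29, 29, 29, 29, 29, 29, 29, 29, 29, 29, 29, 30, 30, 30, 30, 30, 30, 30, 30, 31, 31, 31, 32, 40, 55, 74, 84, 91, 96, 98, 97, 96]
  edge -0.056955207132524874
  edge 0.0565806592413339
block0 [94, 96, 102, 107, 104, 85, 62, 42, 32, 29, 28, 28, 28, 29, 28, 29, 28, 28, 28, 28, 28, 28, 28, 29, 29, 29, 28, 28, 28, 28, 28, 28, 28, 28, 28, 28, 29, 29, 28, 28, 28, 28, 28, 28, 27, 27, 28, 28, 28, 29, 29, 28, 28, 28, 28, 28, 28, 28, 28, 28, 28, 29, 38, 52, 70, 80, 86, 91, 92, 92, 91]
  edge -0.05865923013431437
  edge 0.05655885191432777
-0.04 [62, 62, 61, 61, 61, 61, 60, 57, 55, 53, 50, 47, 44, 40, 37, 35, 33, 31, 30, 28, 28, 29, 29]
-0.02 [60, 60, 60, 59, 59, 58, 57, 56, 54, 52, 50, 47, 44, 42, 39, 37, 36, 35, 33, 32, 32, 32, 31]
0 [61, 61, 60, 60, 59, 59, 58, 57, 55, 53, 51, 48, 45, 43, 40, 37, 36, 34, 33, 32, 31, 30, 29]
0.02 [59, 59, 59, 59, 58, 57, 56, 55, 52, 50, 48, 46, 43, 41, 38, 36, 35, 34, 33, 32, 31, 31, 30]
0.04 [59, 59, 59, 59, 57, 56, 55, 54, 52, 50, 48, 46, 44, 41, 39, 37, 35, 34, 33, 33, 32, 31, 31]
```

```bash
python3 -c "
from h import *
go(.5063,-.1981,.1145,-.027)"
```

```text
t 5.65 pos [ 0.5074 -0.1944  0.2215] yaw -0.0262 tilt [ 0.0009 -0.0002] F [ 0.03  0.06 -2.07] T [-0.08  0.01 -0.02] open 0.0201
linear [ 0.1784 -0.0018  0.0063] roll 0.0015
```

Emit:
apply_moves(
  series=[
    {"jaw": 1,"linear": [0,-0.0018,0.0065],"roll": 0},
    {"jaw": 1,"linear": [0.05,-0.0018,0.0065],"roll": 0},
    {"jaw": 1,"linear": [0.11,-0.0018,0.0065],"roll": 0},
    {"jaw": 1,"linear": [0.155,-0.0018,0.0065],"roll": 0},
    {"jaw": 1,"linear": [0.178,-0.0018,0.0065],"roll": 0},
    {"jaw": 1,"linear": [0.178,-0.0018,0.0065],"roll": 0},
    {"jaw": 1,"linear": [0.178,-0.0018,0.0065],"roll": 0},
  ],
)

```text
t: 6.52
tool_pos: [0.5072, -0.1988, 0.1163]
orientation: [1.229, 1.194, -1.227]
force: [0.2, 0.4, -2.0]
opening: 0.0196
```

```bash
python3 - <<'E'
from prof import *
c=cam('scene'); g=cv2.cvtColor(c['pixels'],cv2.COLOR_BGR2GRAY).astype(float)
M,p=go(.5063,-.1981,.1145,-.027)
ys=np.arange(-.07,.0701,.002)
def edges(p,lab):
    k=np.abs(np.diff(p)); print(lab,p.round(0).astype(int).tolist()); 
    for h in(slice(0,25),slice(45,70)):
        w=k[h]**2; yy=(ys[:-1]+.001)[h]; i=w.argmax(); sl=slice(max(0,i-2),i+3); print('  edge',(w[sl]*yy[sl]).sum()/w[sl].sum())
edges(prof(c,g,p[:2],-.027,.01,p[2]-.0525,ys,(.006,.01,.014,.018,.024)),'foot')
edges(prof(c,g,(.5065,-.195),-.027,.03,.03,ys,(0,.004,.008,.012,.016)),'block now')
a=cv2.resize(c['pixels'][150:240,185:315],None,fx=6,fy=6,interpolation=2)
cv2.imwrite('pics/m5.png',np.clip(a*1.8,0,255).astype(np.uint8))
E
```

```text
t 6.58 pos [ 0.5073 -0.1988  0.1164] yaw -0.0262 tilt [ 0.0032 -0.0014] F [ 0.44 -0.32 -2.  ] T [-0.04  0.08  0.  ] open 0.0198
linear [ 0.0032 -0.0017 -0.0011] roll 0.0016
foot [47, 47, 47, 47, 47, 48, 54, 72, 95, 106, 90, 62, 41, 33, 31, 31, 32, 31, 33, 33, 33, 32, 32, 33, 33, 33, 32, 32, 32, 34, 33, 32, 32, 34, 33, 33, 32, 32, 33, 34, 33, 32, 32, 33, 33, 32, 31, 32, 33, 33, 32, 30, 30, 31, 31, 31, 30, 29, 29, 29, 30, 33, 39, 48, 57, 72, 89, 100, 94, 83, 73]
  edge -0.04887595047894584
  edge 0.06049043564350002
block now [65, 65, 65, 65, 65, 61, 53, 42, 34, 31, 30, 29, 29, 30, 30, 30, 29, 29, 29, 29, 29, 29, 29, 29, 29, 29, 29, 29, 29, 29, 29, 29, 29, 29, 29, 29, 29, 29, 29, 29, 29, 30, 29, 29, 30, 30, 30, 31, 31, 31, 31, 31, 31, 30, 30, 30, 30, 30, 31, 31, 31, 32, 41, 55, 74, 84, 92, 97, 98, 97, 97]
  edge -0.05695322299925028
  edge 0.056661972481179275
```

View pics/m5.png

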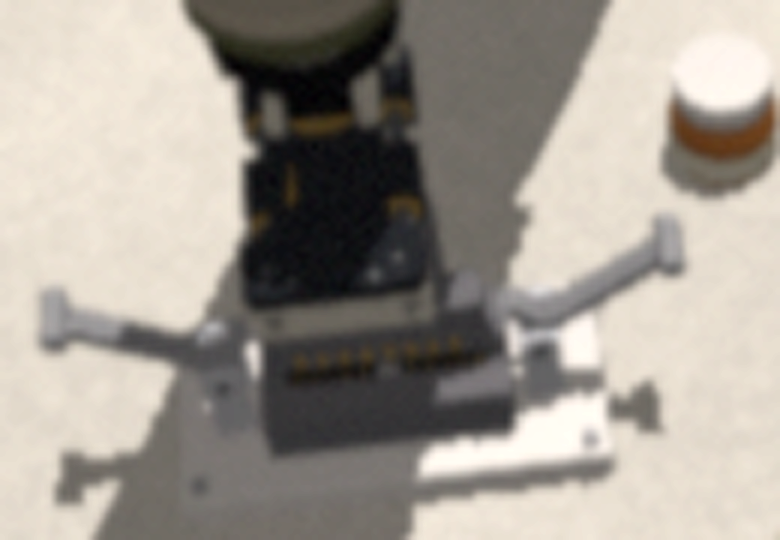

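The cartridge sits just above the slot mouth and lines up to about 1 mm. Now I apply that 1 mm correction and feel my way in.

Emit:
apply_moves(
  series=[
    {"jaw": 1,"linear": [0.003,-0.0018,-0.0013],"roll": 0},
    {"jaw": 1,"linear": [0.008,-0.0018,-0.0013],"roll": 0},
    {"jaw": 1,"linear": [0.013,-0.0018,-0.0013],"roll": 0},
    {"jaw": 1,"linear": [0.017,-0.0018,-0.0013],"roll": 0},
    {"jaw": 1,"linear": [0.021,-0.0018,-0.0013],"roll": 0},
    {"jaw": 1,"linear": [0.025,-0.0018,-0.0013],"roll": 0},
    {"jaw": 1,"linear": [0.025,-0.0018,-0.0013],"roll": 0},
  ],
)

```text
t: 7.45
tool_pos: [0.5061, -0.1979, 0.1011]
orientation: [1.229, 1.194, -1.227]
force: [0.4, -0.1, -1.5]
opening: 0.02
```

```bash
python3 -c "
from h import *
go(.5063,-.1981,.0835,-.027)"
```

```text
t 7.45 pos [ 0.5061 -0.1979  0.1011] yaw -0.0262 tilt [ 0.0027 -0.0011] F [ 0.44 -0.11 -1.49] T [-0.07  0.08 -0.03] open 0.02
linear [0.0294 0.0003 0.0003] roll 0.0016
```

Emit:
apply_moves(
  series=[
    {"jaw": 1,"linear": [0.003,0,0],"roll": 0},
    {"jaw": 1,"linear": [0.006,0,0],"roll": 0},
    {"jaw": 1,"linear": [0.009,0,0],"roll": 0},
    {"jaw": 1,"linear": [0.012,0,0],"roll": 0},
  ],
)

```text
t: 7.95
tool_pos: [0.5061, -0.1979, 0.0938]
orientation: [1.229, 1.194, -1.227]
force: [-1.0, -0.3, -1.1]
opening: 0.02
```

```bash
python3 -c "
from h import *
go(.5063,-.1981,.0835,-.027)"
```

```text
t 7.95 pos [ 0.5061 -0.1979  0.0938] yaw -0.0262 tilt [ 0.0026 -0.0011] F [-1.   -0.26 -1.14] T [-0.05  0.11 -0.  ] open 0.02
linear [0.0171 0.0003 0.0003] roll 0.0016
```

Emit:
apply_moves(
  series=[
    {"jaw": 1,"linear": [0.003,0,0],"roll": 0},
    {"jaw": 1,"linear": [0.006,0,0],"roll": 0},
    {"jaw": 1,"linear": [0.009,0,0],"roll": 0},
    {"jaw": 1,"linear": [0.012,0,0],"roll": 0},
    {"jaw": 1,"linear": [0.013,0,0],"roll": 0},
  ],
)

```text
t: 8.57
tool_pos: [0.506, -0.1979, 0.0858]
orientation: [1.229, 1.194, -1.227]
force: [0.3, 0.4, -2.2]
opening: 0.0199
```

```bash
python3 -c "
from h import *
go(.5063,-.1981,.0835,-.027)"
```

```text
t 8.57 pos [ 0.506  -0.1979  0.0858] yaw -0.0262 tilt [ 0.0025 -0.001 ] F [ 0.29  0.42 -2.16] T [-0.08  0.05 -0.05] open 0.0199
linear [0.0038 0.0004 0.0004] roll 0.0015
```

Emit:
apply_moves(
  series=[
    {"jaw": 1,"linear": [0.001,0,0],"roll": 0},
    {"jaw": 1,"linear": [0.002,0,0],"roll": 0},
    {"jaw": 1,"linear": [0.003,0,0],"roll": 0},
    {"jaw": 1,"linear": [0.003,0,0],"roll": 0},
  ],
)

```text
t: 9.07
tool_pos: [0.5062, -0.198, 0.0844]
orientation: [1.229, 1.194, -1.227]
force: [-2.0, 0.0, 2.5]
opening: 0.0199
```

```bash
python3 -c "
from h import *
go(.5063,-.1981,.0835,-.027)"
```

```text
t 9.07 pos [ 0.5062 -0.198   0.0844] yaw -0.0262 tilt [ 0.0027 -0.0012] F [-1.99  0.05  2.52] T [0.16 0.55 0.07] open 0.0199
linear [0.0015 0.0002 0.0002] roll 0.0016
```

It has reached the contacts: the force went from −2 to +2.5 N. Releasing and rising.

Emit:
apply_moves(
  series=[
    {"jaw": 0.4,"linear": [0,0,0],"roll": 0},
    {"jaw": 0.2,"linear": [0,0,0],"roll": 0},
    {"jaw": 0,"linear": [0,0,0],"roll": 0},
    {"jaw": 0,"linear": [0,0,0],"roll": 0},
    {"jaw": 0,"linear": [-0.02,0,0],"roll": 0},
    {"jaw": 0,"linear": [-0.08,0,0],"roll": 0},
    {"jaw": 0,"linear": [-0.16,0,0],"roll": 0},
    {"jaw": 0,"linear": [-0.25,0,0],"roll": 0},
    {"jaw": 0,"linear": [-0.25,0,0],"roll": 0},
    {"jaw": 0,"linear": [-0.25,0,0],"roll": 0},
  ],
)

```text
t: 10.32
tool_pos: [0.5059, -0.1979, 0.2349]
orientation: [1.229, 1.193, -1.227]
force: [0.1, 0.8, -0.2]
opening: 0.0463
```

```bash
python3 - <<'E'
from h import *
go(.5062,-.198,.23,-.027)
c=cam('scene'); 
a=cv2.resize(c['pixels'][150:240,185:315],None,fx=6,fy=6,interpolation=2)
cv2.imwrite('pics/m6.png',np.clip(a*1.8,0,255).astype(np.uint8))
E
```

```text
t 10.32 pos [ 0.5059 -0.1979  0.2349] yaw -0.0261 tilt [ 0.0036 -0.0017] F [ 0.11  0.76 -0.17] T [-0.06  0.08 -0.03] open 0.0463
linear [0.0082 0.0006 0.0002] roll 0.0016
```

View pics/m6.png

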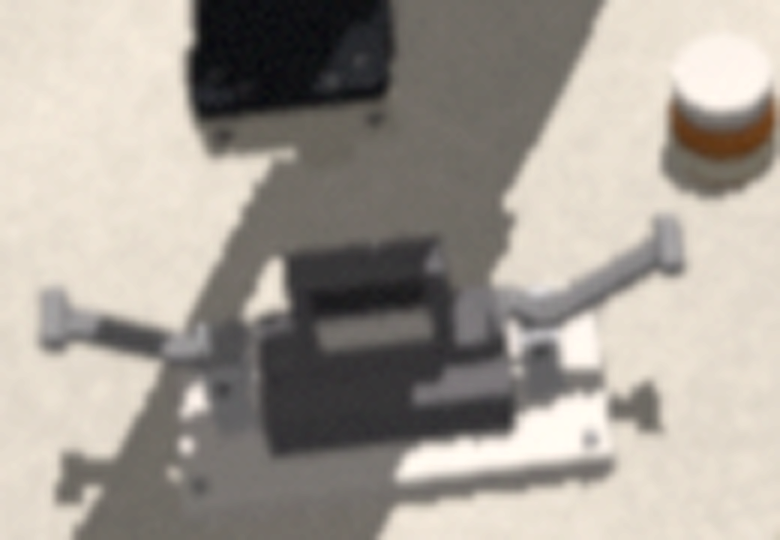

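The cartridge stands upright and loose in the slot with the levers still open (rollers at crop (55,320) and (668,245)). Next I go to the outer side of the left lever with shut fingers.

```bash
cat >> h.py <<'E'
D=np.array([.5062,-.1955]);DY=-.027
def dk(dy,z):
    x,y=D+dy*np.array([-np.sin(DY),np.cos(DY)])
    M,p=go(x,y,z,DY); print('dy now',((p[:2]-D)@[-np.sin(DY),np.cos(DY)]).round(4),'F along +dy',round(float(np.array(read_state()['force'])[:2]@[-np.sin(DY),np.cos(DY)]),2))
E
python3 -c "
from h import *
dk(.170,.106)"
```

```text
t 10.38 pos [ 0.5053 -0.1976  0.2337] yaw -0.0262 tilt [ 0.0017 -0.0007] F [ 0.19 -0.03 -1.56] T [-0.1   0.08 -0.01] open 0.0462
linear [ 0.2126  0.0013 -0.287 ] roll 0.0015
dy now -0.0021 F along +dy -0.03
```

Emit:
apply_moves(
  series=[
    {"jaw": 1,"linear": [0,0,-0.08],"roll": 0},
    {"jaw": 1,"linear": [0,0,-0.17],"roll": 0},
    {"jaw": 1,"linear": [0,0.001,-0.25],"roll": 0},
    {"jaw": 1,"linear": [0,0.001,-0.287],"roll": 0},
    {"jaw": 1,"linear": [0.04,0.001,-0.287],"roll": 0},
    {"jaw": 1,"linear": [0.11,0.001,-0.287],"roll": 0},
    {"jaw": 1,"linear": [0.18,0.001,-0.287],"roll": 0},
    {"jaw": 1,"linear": [0.213,0.001,-0.287],"roll": 0},
    {"jaw": 1,"linear": [0.213,0.001,-0.287],"roll": 0},
  ],
)

```text
t: 11.5
tool_pos: [0.5076, -0.0251, 0.1022]
orientation: [1.226, 1.201, -1.232]
force: [0.1, 0.3, 0.5]
opening: 0.0002
```

```bash
python3 -c "
from h import *
dk(.150,.106)"
```

```text
t 11.5 pos [ 0.5076 -0.0251  0.1022] yaw -0.0262 tilt [-0.0053  0.0004] F [0.06 0.26 0.46] T [-0.09  0.1  -0.02] open 0.0002
linear [-0.0064  0.0052  0.034 ] roll 0.0015
dy now 0.1704 F along +dy 0.26
```

Emit:
apply_moves(
  series=[
    {"jaw": 1,"linear": [-0.006,0.004,0.008],"roll": 0},
    {"jaw": 1,"linear": [-0.006,0.004,0.016],"roll": 0},
    {"jaw": 1,"linear": [-0.006,0.004,0.024],"roll": 0},
    {"jaw": 1,"linear": [-0.006,0.004,0.03],"roll": 0},
    {"jaw": 1,"linear": [-0.006,0.004,0.035],"roll": 0},
    {"jaw": 1,"linear": [-0.007,0.004,0.04],"roll": 0},
    {"jaw": 1,"linear": [-0.008,0.004,0.045],"roll": 0},
  ],
)

```text
t: 12.38
tool_pos: [0.5093, -0.0498, 0.1069]
orientation: [1.229, 1.205, -1.23]
force: [1.1, 11.8, 1.3]
opening: 0.0004
```

```bash
python3 -c "
from h import *
dk(.125,.12)"
```

```text
t 12.38 pos [ 0.5093 -0.0498  0.1069] yaw -0.0256 tilt [-0.0055  0.0047] F [ 1.13 11.83  1.34] T [ 2.07 -0.01 -0.09] open 0.0004
linear [-0.0221  0.0012  0.0344] roll 0.0027
dy now 0.1457 F along +dy 11.86
```

Emit:
apply_moves(
  series=[
    {"jaw": 1,"linear": [-0.003,0.001,0.005],"roll": 0},
    {"jaw": 1,"linear": [-0.006,0.001,0.01],"roll": 0},
    {"jaw": 1,"linear": [-0.009,0.001,0.015],"roll": 0},
    {"jaw": 1,"linear": [-0.011,0.001,0.02],"roll": 0},
  ],
)

```text
t: 12.88
tool_pos: [0.5093, -0.0598, 0.1132]
orientation: [1.23, 1.208, -1.228]
force: [-1.1, 9.2, 1.5]
opening: 0.0006
```

```bash
python3 -c "
from h import *
dk(.115,.126)"
```

```text
t 12.88 pos [ 0.5093 -0.0598  0.1132] yaw -0.0248 tilt [-0.0064  0.0083] F [-1.1   9.23  1.47] T [ 1.6   0.19 -0.04] open 0.0006
linear [-0.0217  0.0008  0.0344] roll 0.0043
dy now 0.1357 F along +dy 9.2
```

Emit:
apply_moves(
  series=[
    {"jaw": 1,"linear": [-0.004,0.001,0.006],"roll": 0},
    {"jaw": 1,"linear": [-0.007,0.001,0.011],"roll": 0},
    {"jaw": 1,"linear": [-0.01,0.001,0.016],"roll": 0},
    {"jaw": 1,"linear": [-0.013,0.001,0.021],"roll": 0},
    {"jaw": 1,"linear": [-0.016,0.001,0.026],"roll": 0},
    {"jaw": 1,"linear": [-0.018,0.001,0.03],"roll": 0},
  ],
)

```text
t: 13.62
tool_pos: [0.5089, -0.0763, 0.1234]
orientation: [1.231, 1.212, -1.228]
force: [-1.2, 6.7, 1.0]
opening: 0.0004
```

```bash
python3 -c "
from h import *
dk(.1,.131)"
```

```text
t 13.62 pos [ 0.5089 -0.0763  0.1234] yaw -0.0241 tilt [-0.0079  0.0113] F [-1.15  6.72  0.96] T [1.21 0.29 0.01] open 0.0004
linear [-0.013   0.0007  0.0319] roll 0.0055
dy now 0.1192 F along +dy 6.68
```

Emit:
apply_moves(
  series=[
    {"jaw": 1,"linear": [-0.003,0.001,0.006],"roll": 0},
    {"jaw": 1,"linear": [-0.005,0.001,0.011],"roll": 0},
    {"jaw": 1,"linear": [-0.007,0.001,0.016],"roll": 0},
    {"jaw": 1,"linear": [-0.009,0.001,0.021],"roll": 0},
    {"jaw": 1,"linear": [-0.011,0.001,0.026],"roll": 0},
    {"jaw": 1,"linear": [-0.012,0.001,0.029],"roll": 0},
  ],
)

```text
t: 14.38
tool_pos: [0.5084, -0.0919, 0.1298]
orientation: [1.233, 1.216, -1.227]
force: [-0.8, 9.5, 0.3]
opening: 0.0006
```

```bash
python3 -c "
from h import *
dk(.09,.134)"
```

```text
t 14.38 pos [ 0.5084 -0.0919  0.1298] yaw -0.0234 tilt [-0.0098  0.0149] F [-0.77  9.49  0.3 ] T [ 1.63  0.26 -0.04] open 0.0006
linear [-0.0074  0.0009  0.0227] roll 0.0068
dy now 0.1037 F along +dy 9.47
```

Emit:
apply_moves(
  series=[
    {"jaw": 1,"linear": [-0.001,0.001,0.005],"roll": 0},
    {"jaw": 1,"linear": [-0.002,0.001,0.009],"roll": 0},
    {"jaw": 1,"linear": [-0.003,0.001,0.012],"roll": 0},
  ],
)

```text
t: 14.75
tool_pos: [0.5081, -0.0968, 0.1307]
orientation: [1.234, 1.221, -1.226]
force: [-0.8, 10.7, -0.4]
opening: 0.0006
```

```bash
python3 -c "
from h import *
dk(.09,.134)"
```

```text
t 14.75 pos [ 0.5081 -0.0968  0.1307] yaw -0.0225 tilt [-0.0116  0.019 ] F [-0.77 10.72 -0.39] T [ 1.77  0.21 -0.13] open 0.0006
linear [-0.0057  0.0011  0.0144] roll 0.0086
dy now 0.0987 F along +dy 10.7
```

Emit:
apply_moves(
  series=[
    {"jaw": 1,"linear": [-0.001,0.001,0.004],"roll": 0},
    {"jaw": 1,"linear": [-0.001,0.001,0.006],"roll": 0},
    {"jaw": 1,"linear": [-0.001,0.001,0.008],"roll": 0},
  ],
)

```text
t: 15.12
tool_pos: [0.5081, -0.0992, 0.1307]
orientation: [1.236, 1.226, -1.224]
force: [-1.3, 11.0, 0.1]
opening: 0.0004
```

Emit:
apply_moves(
  series=[
    {"jaw": 1,"linear": [-0.001,0.001,0.004],"roll": 0},
    {"jaw": 1,"linear": [-0.001,0.001,0.0055],"roll": 0},
    {"jaw": 1,"linear": [-0.001,0.001,0.007],"roll": 0},
  ],
)

```text
t: 15.5
tool_pos: [0.508, -0.1009, 0.1307]
orientation: [1.238, 1.231, -1.222]
force: [-1.4, 11.7, 0.5]
opening: 0.0006
```

```bash
python3 -c "
from h import *
dk(.09,.134)"
```

```text
t 15.5 pos [ 0.508  -0.1009  0.1307] yaw -0.0204 tilt [-0.0148  0.0277] F [-1.42 11.73  0.48] T [1.88 0.26 0.01] open 0.0006
linear [-0.0058  0.0011  0.0076] roll 0.0125
dy now 0.0946 F along +dy 11.69
```

Emit:
apply_moves(
  series=[
    {"jaw": 1,"linear": [0,0.001,0.004],"roll": 0},
    {"jaw": 1,"linear": [0,0.001,0.0055],"roll": 0},
    {"jaw": 1,"linear": [0,0.001,0.007],"roll": 0},
  ],
)

```text
t: 15.88
tool_pos: [0.5079, -0.1025, 0.13]
orientation: [1.239, 1.236, -1.221]
force: [-1.0, 12.7, 0.9]
opening: 0.0006
```

Emit:
apply_moves(
  series=[
    {"jaw": 1,"linear": [0,0.001,0.004],"roll": 0},
    {"jaw": 1,"linear": [0,0.001,0.0055],"roll": 0},
    {"jaw": 1,"linear": [0,0.001,0.007],"roll": 0},
  ],
)

```text
t: 16.25
tool_pos: [0.5078, -0.1041, 0.1293]
orientation: [1.241, 1.241, -1.219]
force: [-1.1, 11.2, 0.2]
opening: 0.0004
```

Emit:
apply_moves(
  series=[
    {"jaw": 1,"linear": [0,0.001,0.004],"roll": 0},
    {"jaw": 1,"linear": [0,0.001,0.0055],"roll": 0},
    {"jaw": 1,"linear": [0,0.001,0.007],"roll": 0},
  ],
)

```text
t: 16.62
tool_pos: [0.5078, -0.1057, 0.1286]
orientation: [1.243, 1.246, -1.217]
force: [-1.1, 12.6, 0.5]
opening: 0.0008
```

```bash
python3 -c "
from h import *
dk(.09,.134)"
```

```text
t 16.62 pos [ 0.5078 -0.1057  0.1286] yaw -0.0172 tilt [-0.0197  0.0413] F [-1.12 12.63  0.46] T [ 1.88  0.27 -0.14] open 0.0008
linear [-0.009   0.0012 -0.0007] roll 0.0187
dy now 0.0898 F along +dy 12.59
```

Emit:
apply_moves(
  series=[
    {"jaw": 1,"linear": [-0.002,0.001,0.004],"roll": 0},
    {"jaw": 1,"linear": [-0.002,0.001,0.006],"roll": 0},
    {"jaw": 1,"linear": [-0.002,0.001,0.008],"roll": 0},
  ],
)

```text
t: 17.0
tool_pos: [0.5077, -0.1068, 0.1289]
orientation: [1.246, 1.253, -1.215]
force: [-2.3, 19.5, 1.9]
opening: 0.0005
```

Emit:
apply_moves(
  series=[
    {"jaw": 1,"linear": [-0.002,0.001,0.004],"roll": 0},
    {"jaw": 1,"linear": [-0.002,0.001,0.0055],"roll": 0},
    {"jaw": 1,"linear": [-0.002,0.001,0.007],"roll": 0},
  ],
)

```text
t: 17.38
tool_pos: [0.5076, -0.1067, 0.1293]
orientation: [1.249, 1.261, -1.211]
force: [-2.3, 21.1, 2.3]
opening: -0.0002
```

```bash
python3 -c "
from h import *
dk(.085,.134)
c=cam('scene'); 
a=cv2.resize(c['pixels'][150:240,185:315],None,fx=6,fy=6,interpolation=2)
cv2.imwrite('pics/m7.png',np.clip(a*1.8,0,255).astype(np.uint8))"
```

```text
t 17.38 pos [ 0.5076 -0.1067  0.1293] yaw -0.014 tilt [-0.0237  0.0555] F [-2.31 21.14  2.29] T [ 3.52  0.14 -0.2 ] open -0.0002
linear [-0.0083  0.0014  0.0059] roll 0.0247
dy now 0.0888 F along +dy 21.07
```

View pics/m7.png

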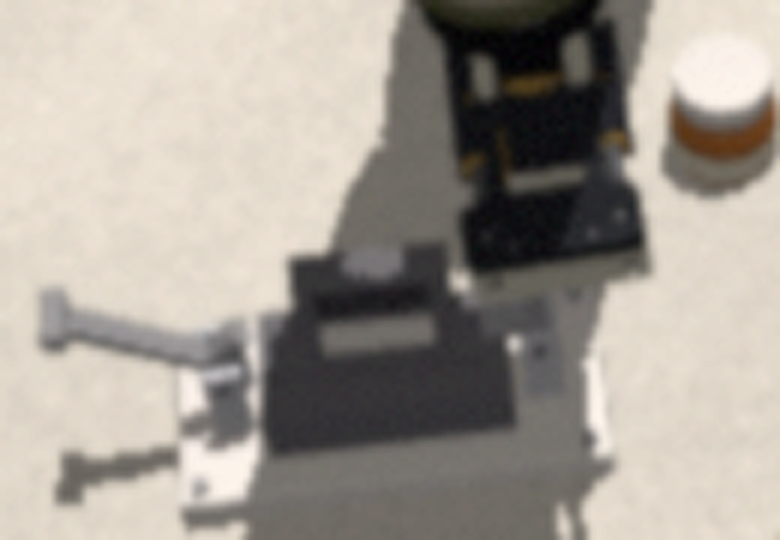

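The force rose to 21 N with no further motion, so the left lever is on its stop. The picture shows it upright behind the fingers at crop (560,300), with the right lever still open at (55,320). I back off outward and up.

Emit:
apply_moves(
  series=[
    {"jaw": 1,"linear": [0,0,-0.005],"roll": 0},
    {"jaw": 1,"linear": [0,0,-0.02],"roll": 0},
    {"jaw": 1,"linear": [0,0,-0.05],"roll": 0},
    {"jaw": 1,"linear": [-0.06,0,-0.05],"roll": 0},
    {"jaw": 1,"linear": [-0.14,0,-0.05],"roll": 0},
    {"jaw": 1,"linear": [-0.18,0,-0.05],"roll": 0},
    {"jaw": 1,"linear": [-0.18,0,-0.05],"roll": 0},
  ],
)

```text
t: 18.3
tool_pos: [0.5121, -0.0825, 0.2412]
orientation: [1.25, 1.257, -1.208]
force: [0.3, 0.1, -0.1]
opening: 0.0003
```

```bash
python3 -c "
from h import *
dk(-.172,.24)
dk(-.172,.104)"
```

```text
t 18.3 pos [ 0.5121 -0.0825  0.2412] yaw -0.0137 tilt [-0.0189  0.0542] F [ 0.26  0.11 -0.07] T [-0.14  0.08  0.07] open 0.0003
linear [-0.0233 -0.011   0.4745] roll 0.0254
dy now 0.1131 F along +dy 0.12
t 18.3 pos [ 0.5121 -0.0825  0.2412] yaw -0.0137 tilt [-0.0189  0.0542] F [ 0.26  0.11 -0.07] T [-0.14  0.08  0.07] open 0.0003
linear [ 0.203  -0.0066  0.4867] roll 0.0254
dy now 0.1131 F along +dy 0.12
```

Emit:
apply_moves(
  series=[
    {"jaw": 1,"linear": [-0.005,-0.003,0.08],"roll": 0.02},
    {"jaw": 1,"linear": [-0.01,-0.006,0.17],"roll": 0.02},
    {"jaw": 1,"linear": [-0.015,-0.009,0.26],"roll": 0.02},
    {"jaw": 1,"linear": [-0.02,-0.011,0.35],"roll": 0.02},
    {"jaw": 1,"linear": [-0.023,-0.011,0.43],"roll": 0.02},
    {"jaw": 1,"linear": [-0.023,-0.011,0.475],"roll": 0.02},
    {"jaw": 1,"linear": [0,-0.01,0.48],"roll": 0.02},
    {"jaw": 1,"linear": [0.08,-0.009,0.483],"roll": 0.02},
    {"jaw": 1,"linear": [0.15,-0.008,0.485],"roll": 0.02},
    {"jaw": 1,"linear": [0.203,-0.007,0.487],"roll": 0.02},
    {"jaw": 1,"linear": [0.203,-0.007,0.487],"roll": 0.02},
  ],
)

```text
t: 19.68
tool_pos: [0.4989, -0.3638, 0.0988]
orientation: [1.258, 1.262, -1.217]
force: [-0.4, 0.0, -0.2]
opening: 0.0006
```

```bash
python3 - <<'E'
from h import *
dk(-.147,.106)
dk(-.14,.109)
c=cam('scene'); 
a=cv2.resize(c['pixels'][150:240,185:315],None,fx=6,fy=6,interpolation=2)
cv2.imwrite('pics/m8.png',np.clip(a*1.8,0,255).astype(np.uint8))
E
```

```text
t 19.68 pos [ 0.4989 -0.3638  0.0988] yaw -0.0229 tilt [-0.0255  0.0602] F [-0.39  0.01 -0.19] T [-0.07  0.05  0.  ] open 0.0006
linear [-0.01    0.0044 -0.0363] roll 0.0078
dy now -0.1684 F along +dy -0.0
t 19.68 pos [ 0.4989 -0.3638  0.0988] yaw -0.0229 tilt [-0.0255  0.0602] F [-0.39  0.01 -0.19] T [-0.07  0.05  0.  ] open 0.0006
linear [-0.0143  0.0043 -0.0482] roll 0.0078
dy now -0.1684 F along +dy -0.0
```

View pics/m8.png

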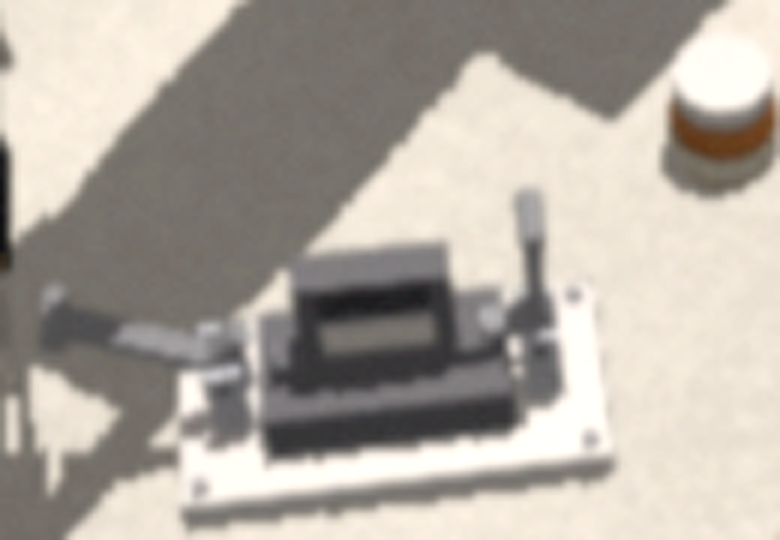

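The left lever is upright at home (crop (530,250)), the cartridge is in the slot, and the right lever is still open. Now I push the right one.

Emit:
apply_moves(
  series=[
    {"jaw": 1,"linear": [-0.007,0.004,-0.008],"roll": 0},
    {"jaw": 1,"linear": [-0.01,0.004,-0.016],"roll": 0},
    {"jaw": 1,"linear": [-0.01,0.004,-0.024],"roll": 0},
    {"jaw": 1,"linear": [-0.01,0.004,-0.03],"roll": 0},
    {"jaw": 1,"linear": [-0.011,0.004,-0.035],"roll": 0},
    {"jaw": 1,"linear": [-0.012,0.004,-0.04],"roll": 0},
    {"jaw": 1,"linear": [-0.014,0.004,-0.045],"roll": 0},
  ],
)

```text
t: 20.6
tool_pos: [0.5044, -0.3407, 0.1142]
orientation: [1.257, 1.252, -1.216]
force: [-2.1, -0.2, 7.4]
opening: 0.0004
```

```bash
python3 -c "
from h import *
dk(-.12,.122)"
```

```text
t 20.6 pos [ 0.5044 -0.3407  0.1142] yaw -0.024 tilt [-0.0193  0.0535] F [-2.08 -0.24  7.4 ] T [-0.19  0.3   0.06] open 0.0004
linear [-0.0106 -0.0037 -0.0426] roll 0.0058
dy now -0.1452 F along +dy -0.3
```

The force is vertical (7 N), so the fingertip is riding on top of the roller. I back off, go lower and retry.

Emit:
apply_moves(
  series=[
    {"jaw": 1,"linear": [-0.01,0,0.01],"roll": 0},
    {"jaw": 1,"linear": [-0.01,0,0.05],"roll": 0},
    {"jaw": 1,"linear": [0.02,-0.003,0.055],"roll": 0},
    {"jaw": 1,"linear": [0.032,-0.003,0.055],"roll": 0},
    {"jaw": 1,"linear": [0.032,-0.003,0.055],"roll": 0},
  ],
)

```text
t: 21.22
tool_pos: [0.5004, -0.371, 0.0913]
orientation: [1.258, 1.256, -1.217]
force: [0.3, -0.4, 0.4]
opening: 0.0007
```

```bash
python3 - <<'E'
from h import *
dk(-.147,.096)
dk(-.137,.1)
c=cam('scene'); 
cv2.imwrite('pics/s9.png',c['pixels']);a=cv2.resize(c['pixels'][150:240,165:295],None,fx=6,fy=6,interpolation=2)
cv2.imwrite('pics/m9.png',np.clip(a*1.8,0,255).astype(np.uint8))
E
```

```text
t 21.23 pos [ 0.5004 -0.371   0.0913] yaw -0.0237 tilt [-0.0219  0.0562] F [ 0.33 -0.36  0.45] T [-0.12  0.05  0.01] open 0.0007
linear [-0.0052  0.0017 -0.048 ] roll 0.0064
dy now -0.1756 F along +dy -0.35
t 21.23 pos [ 0.5004 -0.371   0.0913] yaw -0.0237 tilt [-0.0219  0.0562] F [ 0.33 -0.36  0.45] T [-0.12  0.05  0.01] open 0.0007
linear [-0.0109  0.0016 -0.065 ] roll 0.0064
dy now -0.1756 F along +dy -0.35
```

View pics/m9.png

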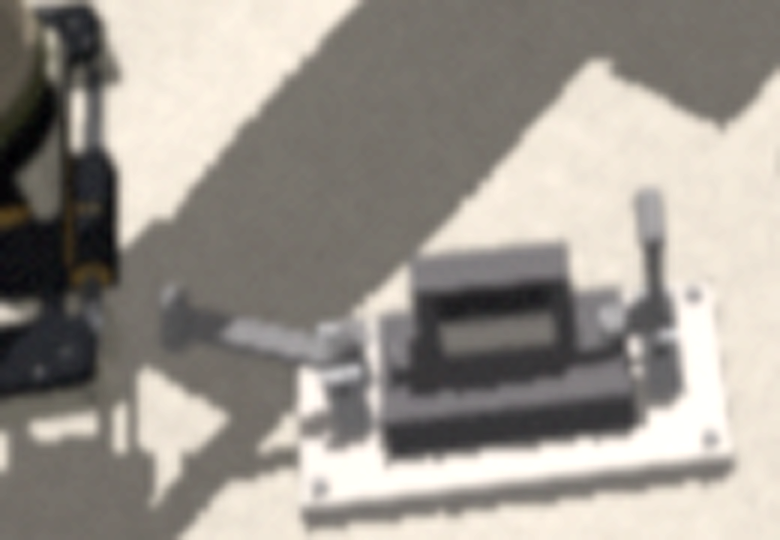

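Emit:
apply_moves(
  series=[
    {"jaw": 1,"linear": [-0.003,0.002,-0.01],"roll": 0},
    {"jaw": 1,"linear": [-0.003,0.002,-0.02],"roll": 0},
    {"jaw": 1,"linear": [-0.003,0.002,-0.03],"roll": 0},
    {"jaw": 1,"linear": [-0.003,0.002,-0.038],"roll": 0},
    {"jaw": 1,"linear": [-0.003,0.002,-0.043],"roll": 0},
    {"jaw": 1,"linear": [-0.003,0.002,-0.048],"roll": 0},
  ],
)

```text
t: 22.02
tool_pos: [0.5032, -0.3458, 0.0969]
orientation: [1.255, 1.248, -1.219]
force: [-1.0, -11.4, 0.3]
opening: 0.0009
```

```bash
python3 -c "
from h import *
dk(-.137,.1)"
```

```text
t 22.02 pos [ 0.5032 -0.3458  0.0969] yaw -0.0245 tilt [-0.019   0.0493] F [ -1.   -11.36   0.3 ] T [-2.03  0.24  0.01] open 0.0009
linear [-0.004  -0.0017 -0.0224] roll 0.0048
dy now -0.1503 F along +dy -11.38
```

Emit:
apply_moves(
  series=[
    {"jaw": 1,"linear": [-0.006,-0.001,-0.006],"roll": 0},
    {"jaw": 1,"linear": [-0.01,-0.001,-0.011],"roll": 0},
    {"jaw": 1,"linear": [-0.014,-0.001,-0.016],"roll": 0},
    {"jaw": 1,"linear": [-0.018,-0.001,-0.021],"roll": 0},
    {"jaw": 1,"linear": [-0.021,-0.001,-0.026],"roll": 0},
    {"jaw": 1,"linear": [-0.024,-0.001,-0.031],"roll": 0},
    {"jaw": 1,"linear": [-0.027,-0.001,-0.036],"roll": 0},
  ],
)

```text
t: 22.9
tool_pos: [0.5036, -0.3271, 0.1152]
orientation: [1.253, 1.243, -1.22]
force: [0.2, -8.5, 0.5]
opening: 0.0004
```

```bash
python3 -c "
from h import *
dk(-.11,.124)"
```

```text
t 22.9 pos [ 0.5036 -0.3271  0.1152] yaw -0.0254 tilt [-0.0176  0.0451] F [ 0.25 -8.53  0.48] T [-1.46  0.11  0.02] open 0.0004
linear [-0.0131 -0.0019 -0.0367] roll 0.003
dy now -0.1316 F along +dy -8.52
```

Emit:
apply_moves(
  series=[
    {"jaw": 1,"linear": [-0.003,-0.001,-0.006],"roll": 0},
    {"jaw": 1,"linear": [-0.006,-0.001,-0.011],"roll": 0},
    {"jaw": 1,"linear": [-0.008,-0.001,-0.016],"roll": 0},
    {"jaw": 1,"linear": [-0.01,-0.001,-0.021],"roll": 0},
    {"jaw": 1,"linear": [-0.012,-0.001,-0.026],"roll": 0},
    {"jaw": 1,"linear": [-0.014,-0.001,-0.031],"roll": 0},
    {"jaw": 1,"linear": [-0.015,-0.001,-0.036],"roll": 0},
    {"jaw": 1,"linear": [-0.016,-0.001,-0.04],"roll": 0},
  ],
)

```text
t: 23.9
tool_pos: [0.5041, -0.3053, 0.1267]
orientation: [1.252, 1.239, -1.221]
force: [0.2, -7.1, -0.2]
opening: 0.0007
```

```bash
python3 -c "
from h import *
dk(-.095,.13)"
```

```text
t 23.9 pos [ 0.5041 -0.3053  0.1267] yaw -0.0263 tilt [-0.016   0.0416] F [ 0.24 -7.06 -0.19] T [-1.29 -0.01 -0.04] open 0.0007
linear [-0.0044 -0.0016 -0.0249] roll 0.0014
dy now -0.1098 F along +dy -7.05
```

Emit:
apply_moves(
  series=[
    {"jaw": 1,"linear": [-0.001,0,-0.005],"roll": 0},
    {"jaw": 1,"linear": [-0.002,0,-0.009],"roll": 0},
    {"jaw": 1,"linear": [-0.003,0,-0.013],"roll": 0},
    {"jaw": 1,"linear": [-0.004,0,-0.017],"roll": 0},
    {"jaw": 1,"linear": [-0.005,0,-0.02],"roll": 0},
  ],
)

```text
t: 24.52
tool_pos: [0.5046, -0.2954, 0.1309]
orientation: [1.25, 1.235, -1.223]
force: [-0.9, -9.5, -1.6]
opening: 0.0007
```

Emit:
apply_moves(
  series=[
    {"jaw": 1,"linear": [-0.001,0,-0.004],"roll": 0},
    {"jaw": 1,"linear": [-0.001,0,-0.006],"roll": 0},
    {"jaw": 1,"linear": [-0.001,0,-0.008],"roll": 0},
  ],
)

```text
t: 24.9
tool_pos: [0.5048, -0.293, 0.1326]
orientation: [1.248, 1.23, -1.225]
force: [-1.3, -10.0, 0.5]
opening: 0.0005
```

Emit:
apply_moves(
  series=[
    {"jaw": 1,"linear": [-0.001,0,-0.004],"roll": 0},
    {"jaw": 1,"linear": [-0.001,0,-0.0055],"roll": 0},
    {"jaw": 1,"linear": [-0.001,0,-0.007],"roll": 0},
  ],
)

```text
t: 25.28
tool_pos: [0.5049, -0.2913, 0.1342]
orientation: [1.246, 1.226, -1.227]
force: [-1.8, -10.0, -1.0]
opening: 0.0004
```

```bash
python3 -c "
from h import *
dk(-.085,.132)"
```

```text
t 25.27 pos [ 0.5049 -0.2913  0.1342] yaw -0.0292 tilt [-0.0128  0.0285] F [ -1.77 -10.02  -0.99] T [-1.79  0.31  0.04] open 0.0004
linear [ 0.0042 -0.0021 -0.0179] roll -0.0042
dy now -0.0958 F along +dy -10.07
```

Still moving at 10 N. I continue with steps small enough that hitting the stop keeps the push below about 22 N.

Emit:
apply_moves(
  series=[
    {"jaw": 1,"linear": [0.002,0,-0.004],"roll": 0},
    {"jaw": 1,"linear": [0.002,0,-0.0055],"roll": 0},
    {"jaw": 1,"linear": [0.002,0,-0.0075],"roll": 0},
  ],
)

```text
t: 25.65
tool_pos: [0.505, -0.2893, 0.1341]
orientation: [1.243, 1.221, -1.229]
force: [-0.6, -10.2, -0.1]
opening: 0.0002
```

Emit:
apply_moves(
  series=[
    {"jaw": 1,"linear": [0.002,0,-0.004],"roll": 0},
    {"jaw": 1,"linear": [0.002,0,-0.0055],"roll": 0},
    {"jaw": 1,"linear": [0.002,0,-0.007],"roll": 0},
  ],
)

```text
t: 26.02
tool_pos: [0.5049, -0.2885, 0.134]
orientation: [1.24, 1.215, -1.232]
force: [-1.7, -15.1, -1.3]
opening: 0.0004
```

Emit:
apply_moves(
  series=[
    {"jaw": 1,"linear": [0.001,0,-0.004],"roll": 0},
    {"jaw": 1,"linear": [0.001,0,-0.0055],"roll": 0},
    {"jaw": 1,"linear": [0.001,0,-0.007],"roll": 0},
  ],
)

```text
t: 26.4
tool_pos: [0.505, -0.2884, 0.1347]
orientation: [1.237, 1.207, -1.236]
force: [-1.8, -18.8, -2.2]
opening: 0.0004
```

```bash
python3 -c "
from h import *
dk(-.085,.132)"
```

```text
t 26.4 pos [ 0.505  -0.2884  0.1347] yaw -0.0333 tilt [-0.0092  0.01  ] F [ -1.81 -18.81  -2.15] T [-3.38  0.43  0.11] open 0.0004
linear [ 0.0046 -0.0023 -0.0131] roll -0.012
dy now -0.0929 F along +dy -18.85
```

The stop is felt: 18.8 N with no motion. I retreat and inspect.

Emit:
apply_moves(
  series=[
    {"jaw": 1,"linear": [0,0,0.005],"roll": 0},
    {"jaw": 1,"linear": [0,0,0.02],"roll": 0},
    {"jaw": 1,"linear": [0,0,0.06],"roll": 0},
    {"jaw": 1,"linear": [-0.05,0,0.12],"roll": 0},
    {"jaw": 1,"linear": [-0.12,0,0.16],"roll": 0},
    {"jaw": 1,"linear": [-0.15,0,0.18],"roll": 0},
    {"jaw": 1,"linear": [-0.15,0,0.18],"roll": 0},
    {"jaw": 1,"linear": [-0.15,0,0.18],"roll": 0},
  ],
)

```text
t: 27.4
tool_pos: [0.5017, -0.397, 0.2219]
orientation: [1.237, 1.21, -1.237]
force: [-0.1, 0.9, -0.6]
opening: 0.0003
```

```bash
python3 - <<'E'
from prof import *
dk(-.2,.22)
c=cam('scene'); t=cam('top')
cv2.imwrite('pics/s10.png',c['pixels']);cv2.imwrite('pics/t10.png',t['pixels'])
a=cv2.resize(c['pixels'][150:240,185:315],None,fx=4,fy=4,interpolation=2);b=cv2.resize(t['pixels'][190:255,320:435],None,fx=4,fy=4,interpolation=2)
w=np.zeros((360,260,3),np.uint8);w[:,:]=cv2.resize(c['pixels'],(640,400))[100:300,0:0+260].repeat(1,0)[:1] if 0 else 0
m=np.hstack([a,np.zeros((360,270,3),np.uint8)]); 
d=cv2.resize(t['pixels'][190:255,340:415],(270,234),interpolation=2); m[:234,520:790]=d
cv2.imwrite('pics/m10.png',np.clip(m*1.8,0,255).astype(np.uint8))
# cartridge top height: compare with drawn prediction of top near edge, by column profile in world z
g=cv2.cvtColor(c['pixels'],cv2.COLOR_BGR2GRAY).astype(float)
zz=np.arange(-.012,.0121,.001)
for lab,z0 in(('seated',.026+.095),('loose',.031+.095)):
    print(lab,[ [round(float(x)) for x in proj(c,[.5062+dx,-.1955+dy,z0])] for dx,dy in((-.01,-.035),(-.01,.035),(.01,.035),(.01,-.035))])
print([int(np.mean([prof(c,g,D,DY,-.01,.121+z,[y])[0] for y in(-.02,0,.02)])) for z in zz],'far top edge')
E
```

```text
t 27.4 pos [ 0.5017 -0.397   0.2219] yaw -0.0335 tilt [-0.0108  0.0117] F [-0.14  0.85 -0.6 ] T [-0.08  0.08  0.01] open 0.0003
linear [ 0.0032 -0.0015 -0.0025] roll -0.0124
dy now -0.2015 F along +dy 0.85
seated [[232, 193], [258, 189], [259, 196], [232, 199]]
loose [[231, 192], [258, 188], [259, 195], [232, 198]]
[69, 69, 70, 70, 71, 73, 76, 79, 81, 84, 89, 94, 99, 104, 108, 112, 115, 119, 122, 124, 125, 126, 127, 127, 127] far top edge
```

View pics/m10.png

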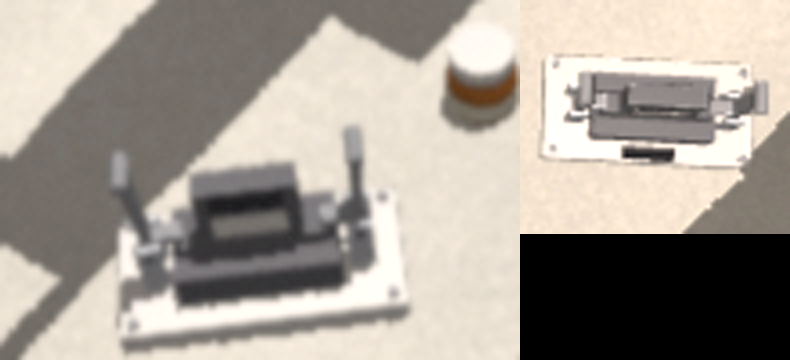

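The final picture shows both levers up, with the right one leaning slightly outward (scene crop (120,165)) and the left near upright (352,143). The cartridge sits level between them. I quantify the leans and the tilt before handing in.

```bash
python3 - <<'E'
from prof import *
c=cam('scene');t=cam('top')
for n,tp,sp in(('right',(406.7,216.5),(215,192.4)),('left',(358.6,214.4),(273,185.7))):
    P=tri(t,tp,c,sp); dy=(P[:2]-D)@[-np.sin(DY),np.cos(DY)]; print(n,P.round(4),'dy',dy.round(4),'lean',np.arctan2(abs(dy)-.072,P[2]-.062).round(3))
g=cv2.cvtColor(c['pixels'],cv2.COLOR_BGR2GRAY).astype(float)
g6=None
zz=np.arange(-.014,.0141,.0005)
def edge(x,z0,y):
    p=np.array([prof(c,g,D,DY,x,z0+z,[y])[0] for z in zz]); k=np.abs(np.diff(p)); w=k**2; i=w.argmax(); s=slice(max(0,i-6),i+7); return (w[s]*zz[s]).sum()/w[s].sum()
for y in(-.028,-.02,-.012,0,.012,.02,.028): print(y,'cart top far edge dz',edge(-.01,.121,y).round(4),'block top near edge dz',edge(.03,.052,y*1.5).round(4))
def peak(im,r):
    pass
a=cv2.imread('pics/scene0.png').astype(float);b=c['pixels'].astype(float)
d=np.abs(a-b).sum(2)
for n,P in(('jar',(306,166)),('bottle',(334,262)),('rackw',(240,294)),('rackb',(427,266)),('cup',(466,177)),('pen',(162,199))):
    x,y=P; print(n,'diff',d[y-12:y+13,x-14:x+15].mean().round(1))
E
```

```text
right [ 0.5045 -0.2711  0.1465] dy -0.0756 lean 0.043
left [ 0.508  -0.1218  0.1453] dy 0.0737 lean 0.021Traceback (most recent call last):
  File "<stdin>", line 10, in <module>
  File "<stdin>", line 9, in edge
ValueError: operands could not be broadcast together with shapes (10,) (11,)
```

```bash
python3 - <<'E'
from prof import *
c=cam('scene');g=cv2.cvtColor(c['pixels'],cv2.COLOR_BGR2GRAY).astype(float)
zz=np.arange(-.014,.0141,.0005)
def edge(x,z0,y):
    k=np.abs(np.diff([prof(c,g,D,DY,x,z0+z,[y])[0] for z in zz])); i=k.argmax(); s=slice(max(0,i-6),min(len(k),i+7)); w=k[s]**2; return ((w*zz[:-1][s]).sum()/w.sum()).round(4)
for y in(-.028,-.02,-.01,0,.01,.02,.028): print(y,'cart far top dz',edge(-.01,.121,y),'block near top dz',edge(.03,.052,y*1.5))
a=cv2.imread('pics/scene0.png').astype(float);d=np.abs(a-c['pixels']).sum(2)
for n,(x,y) in dict(jar=(306,166),bottle=(334,262),rackw=(240,294),rackb=(427,266),cup=(466,177),pen=(162,199)).items(): print(n,d[y-12:y+13,x-14:x+15].mean().round(1))
E
```

```text
-0.028 cart far top dz 0.0009 block near top dz 0.0012
-0.02 cart far top dz -0.0028 block near top dz -0.001
-0.01 cart far top dz 0.0008 block near top dz -0.0027
0 cart far top dz 0.0001 block near top dz 0.0019
0.01 cart far top dz 0.0019 block near top dz -0.0038
0.02 cart far top dz 0.0005 block near top dz -0.0004
0.028 cart far top dz -0.003 block near top dz 0.002
jar 32.1
bottle 22.7
rackw 23.2
rackb 11.5
cup 21.0
pen 41.2
```

```bash
python3 -c "
from plant import *
s=read_state();print(s['t'],s['force'],s['dq']);print(close_job())"
```

```text
27.65 [-0.05804443 -0.67521419 -0.40173677] [-0.00100385 -0.00542136 -0.0061961  -0.00055695  0.00200844  0.00076597]
the job is handed in; nothing more can be done
None
```

I set the grey cartridge loose into the dock slot and let go. I then swung the left lever home, followed by the right, and handed in at about 27.7 s.

- **Insertion:** The measured force stayed within about 3 N while setting the cartridge in. It touched down on the contacts at about 2.5 N.
- **Levers:** I pushed each lever until the force rose with no further motion. The left stopped at about 21 N and the right at about 19 N; the limit is 25 N.
- **Last checks:** The last picture shows both levers up. The cartridge's top edge measured about 121 mm above the bench and level, which fits a seated cartridge. That edge reading scatters by ±2–3 mm, so it cannot tell seated from loose by itself.
- **Right lever:** Its roller leans outward at home, 0.04 rad from the images and about 0.09 rad from the contact position. These disagree, but both are within the stated 0.12 rad bend. That it is home rests mainly on the felt stop.
- **Went wrong:** My first reach for the right lever rode on top of its roller with about 7 N of vertical force. I backed off, went lower and pushed it cleanly.
- **Bystanders:** I felt no contact with any of them. The before/after image difference showed some change around each, most at the pen. I took this for arm shadow and image noise and did not measure their positions.

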